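# Put the cast cone away in the tilt bin

### The arm

A 7-joint arm with a two-finger parallel gripper is mounted at the origin on a cart in front of the work surface, level with it; the furniture and walls round the work are solid. World frame = base frame: x ahead of the robot, y to its left, z up, the work surface at z = 0. Lengths are in m, angles in rad, forces in N, time in s.
With the tool pointing down it reaches from about 0.425 to 0.925 m from the base axis. Payload 6.8 kg.
Tool frame: the origin (TCP) lies midway between the tips of the shut fingers; the grasp point (between the pads) lies 19 mm behind it; z points along the fingers, y is the line along which they close (so a half turn about z gives the same grasp; the last joint's range is limited). The gripper opens to 85 mm and grips with 20 to 120 N. Pads are 22 mm wide; open, the fingers measure 114 mm over their backs; the gripper's body (76 mm by 85 mm) begins 54 mm behind the grasp point. The pads swing forward as they close: fully open they stand 13 mm farther back than shut.
Start: joints at [-1.272, 0.477, 0.022, 1.555, -0.011, 1.109, -0.083], TCP at [0.267, 0.62, 0.231] pointing down, gripper open.
Joint ranges: [-2.96, 2.96], [-0.34, 2.1], [-1.41, 1.46], [0.24, 2.44], [-1.37, 4.51], [0.17, 1.92], [-2.96, 2.96]. Speed limits (rad/s): [2.39, 2.39, 3.14, 3.14, 3.14, 3.14, 3.14].

### API

Orientations are given as a unit quaternion [w, x, y, z].
In Python, from station import * gives the robot as it stands.
- The arm moves only by the shell command python3 -m creep 'ROWS' [FORCE]. ROWS is JSON, a list of rows, each a list of 7 numbers: the gripper command: -1 is shut, 1 is fully open, values between are in proportion, then the shift along the world's x, y, z in mm, then the turn, a rotation vector about the world's x, y, z in rad. A call has 1 to 5 rows; each row shifts and turns the commanded pose from where the row before left it; what a row does not reach is not made up. A row lasts 1/8 s, in which the tool goes at most 62.5 mm and 10.7 degrees, less where a joint would pass 70% of its speed; a pose out of reach is approached as far as the arm can. A call is refused whole if a number of a shift passes 62.5 or a number of a turn 0.188, either way. A call with a gripper value outside its range is refused whole. The fingers move at their own pace and stop on an object; FORCE is the grip in N (left out, the last holds). Time passes only in rows, so rows that do not move let the fingers close. It gives the time, the measured TCP pose, the force, the opening and the grip force at its end, in the units of the state.
- get_obs(): the state, without advancing time (a new reading comes with each control period).
- read_camera(name): name is "side" or "top" or "wrist"; returns (picture, depth): 480x640x3 uint8, red, green, blue; 480x640 float32, m along the optical axis (not along the pixel's ray), 0 where there is no reading.
- camera_params(name): a dict with "intrinsics" (3x3 intrinsics, pixels), "cam_to_world" (4x4, takes a point from camera to world coordinates); the wrist camera has in their place "mount" (4x4, takes a point from camera to tool coordinates, whose origin is the TCP and whose axes are the flange's). Camera axes: x right, y up, looking along -z (the intrinsics and any distortion apply to the point x, -y, -z); pixel columns grow to the right and rows downward; lengths in m; the calibration is good to about 2 mm. A picture is of the moment at which its call begins: read the wrist's pose just before it. camera_params takes no time and is no camera call.
- hand_in(): hands the job in; it is judged then, once.
The state is a dict: "t": time; "q": joint angles; "joint_vel": joint speeds; "joint_torque": joint torques, N m; "eef_pos": TCP position; "tool_rot": TCP orientation; "contact_force": force on the tool from outside, world axes, zero at the start; "torque": the same for the moment, N m; "gripper_width": opening from 0.0 (shut) to 1.0 (fully open); "grasp_force": force on a finger pad.
Only numpy, scipy, OpenCV 4.12 (cv2) and the standard library are available. Lean on these libraries where they do the work, as an engineer would, in place of code of your own. Each camera call takes 0.05 s, during which the arm holds its last target. There are 200 camera calls.

### The job

Tip the orange-fronted tilt bin well forward by its pull tab, lower the small cast cone that stands in front of the bins into it and let go without dropping it from high up, then push the bin back until it clicks fully home. Do not force or slam the bin, keep the grey-fronted bin shut, and leave the tape roll, the tub of dowels and the sanding block where they are.

Things in the scene. Friction and masses are not known exactly. Their poses are not given: they have to be found in the camera images.
- orange_hinge (a point): middle of the orange-fronted bin's bottom pivot line, on its housing, 12 mm above the bench. Axes: x into the housing (away from its front), y along the pivot, z up. The bin's front outer face is 8 mm before this point when shut; an open gap runs from this point to the roof's front edge, 25 mm behind it; the roof's top is 128 mm above the bench
- orange_tab (a point): middle of the top edge of the orange pull tab, an upright flap 50 mm wide, 8 mm thick, flush with the bin's front. Shut: 150 mm above the pivot and 4 mm before it; the tab's rear face is in the pivot's plane; it stands 32 mm above the rest of the front, 34 mm above the roof. Swings with the bin and has the bin's axes (z along the tab to its top edge, x to its rear)
- orange_bin (a joint): angle of the orange bin (rad): 0 shut on its stop, grows as the top tips forward, 0.75 end stop. Stiff pivot (0.15 N m): stays where left. A sprung ball catch of varying strength holds it shut: 3 to 10 N at the tab free it. Going back it resists from 0.08 rad, takes 4 to 15 N at the tab; its hump is 0.02 rad (3 mm at the tab) before the stop; past it the bin snaps home, else it stays ajar
- orange_inside (a point): centre of the orange bin's inner floor, 40 mm behind and 6 mm above the pivot when shut; swings with the bin, axes as the tab's. Inside 112 mm wide (y), 76 mm deep (x). Above the pivot the front wall is 118 mm high (8 mm thick), the rear wall 70 mm (4 mm); side walls slope between
- cone_center (a point): centre (half-way up) of the small cream cast cone that stands on the bench: 60 mm high, 42 mm across the foot, tapering to a rounded top of about 15 mm; 25 to 30 mm across at this height; 35 g; z along its axis to the top
- grey_hinge (a point): same point as orange_hinge, on the like housing of the grey-fronted bin
- grey_bin (a joint): angle of the grey-fronted bin in rad; 0 = shut
- tape: roll of masking tape lying flat, 93 mm across, 24 mm high; origin at the centre of its underside
- tub: small white tub with dowels, 71 mm across, 52 mm high; origin at the centre of its underside
- block: wooden sanding block lying flat, 60 x 114 x 26 mm (x, y, z); origin at the centre of its underside
- orange_unit: fixed grey metal housing of the orange-fronted bin, 106 mm deep (x), 150 mm wide (y), 128 mm high; origin at the centre of its underside, front faces its -x, the pivot is 45 mm before the origin
Mind the look-alikes: they are no part of the job. Of the things that look like the part that bears cone_center, take the one that is farthest to the robot's right at the start.

How it is judged:
On the way, in this order (a step that is already met when the one before it is completed fails the run):
1. the orange bin is tipped well forward (more than 0.5 rad) (value of joint orange_bin above 0.5 rad), for 0.2 s.
2. the cone lies released inside the bin while the bin is still tipped (value of joint orange_bin above 0.3 rad and contact force between the fingers and cone below 0.1 N and x of cone_center in the frame of orange_inside between -0.04 and 0.038 m and y of cone_center in the frame of orange_inside between -0.056 and 0.056 m and z of cone_center in the frame of orange_inside between 0 and 0.085 m), for 0.2 s.
At the end, for the whole second after the job is handed in: the orange bin is shut home behind its catch (within 0.012 rad of its stop) with the cone at rest inside it, and the grey bin is shut (value of joint each of orange_bin, grey_bin below 0.012 rad and x of cone_center in the frame of orange_inside between -0.04 and 0.038 m and y of cone_center in the frame of orange_inside between -0.056 and 0.056 m and z of cone_center in the frame of orange_inside between 0 and 0.085 m and linear speed of cone below 0.03 m/s); the robot touches nothing.
It fails at once if the orange bin was forced: more than 45 N on it (contact force between any of the fingers, the arm and orange_bin above 45 N).
It fails at once if the grey bin was opened by more than 0.06 rad (value of joint grey_bin above 0.06 rad).
It fails at once if the cone was dropped or thrown (faster than 1.3 m/s while not held) (contact force between the fingers and cone below 0.1 N and linear speed of cone above 1.3 m/s).
It fails at once if the tape roll, the tub or the sanding block was moved by more than 30 mm (distance of any of tape, tub, block from where it was at the start of the episode above 0.03 m).
It also fails if it takes over 66 s, if anything falls off the work surface, if the arm or the gripper's body presses on something with over 40 N, if the wrist force passes 120 N, or if a joint passes its speed limit or range.

## Working session

There is one attempt and no reset: what is moved stays moved. The work goes in short steps, Python scripts to look and compute and a shell command to move; the robot and the scene stay as the last step left them, time stands still between calls to the robot, and variables do not carry over. Pictures are saved under pics/ and viewed, at most 10 in all, crops included, and the job is handed in when it is done.

```bash
ls; mkdir -p pics; cat > h.py <<'E'
from station import *
import numpy as np, cv2
def cloud(name):
    p=camera_params(name); o=get_obs(); im,d=read_camera(name)
    K=np.array(p["intrinsics"])
    if "cam_to_world" in p: T=np.array(p["cam_to_world"])
    else:
        from scipy.spatial.transform import Rotation as R
        q=o["tool_rot"]; W=np.eye(4); W[:3,:3]=R.from_quat([q[1],q[2],q[3],q[0]]).as_matrix(); W[:3,3]=o["eef_pos"]; T=W@np.array(p["mount"])
    v,u=np.mgrid[:480,:640]
    x=(u-K[0,2])/K[0,0]*d; y=(v-K[1,2])/K[1,1]*d
    P=np.stack([x,-y,-d],-1)@T[:3,:3].T+T[:3,3]
    P[d==0]=np.nan
    return im,P
E
python3 - <<'E'
from h import *
for n in("top","side"):
    im,P=cloud(n); np.save(f"{n}.npy",P); cv2.imwrite(f"{n}.png",im[...,::-1]); cv2.imwrite(f"pics/{n}0.png",im[...,::-1])
    print({k:(np.round(np.array(v),3).tolist() if not isinstance(v,str) else v) for k,v in camera_params(n).items()})
print({k:np.round(v,3).tolist() for k,v in get_obs().items()})
E
```

```text
pics
{'intrinsics': [[550.589, 0.0, 316.688], [0.0, 550.589, 241.193], [0.0, 0.0, 1.0]], 'cam_to_world': [[0.004, 0.986, -0.167, 0.334], [-1.0, 0.007, 0.021, -0.036], [0.022, 0.167, 0.986, 1.293], [0.0, 0.0, 0.0, 1.0]]}
{'intrinsics': [[459.419, 0.0, 322.14], [0.0, 459.419, 251.657], [0.0, 0.0, 1.0]], 'cam_to_world': [[-0.987, 0.073, -0.145, 0.395], [-0.162, -0.364, 0.917, 0.873], [0.014, 0.929, 0.371, 0.491], [0.0, 0.0, 0.0, 1.0]]}
{'t': 0.1, 'q': [-1.272, 0.478, 0.022, 1.556, -0.012, 1.109, -0.083], 'joint_vel': [0.0, -0.0, -0.0, -0.002, -0.002, -0.0, 0.0], 'joint_torque': [0.005, -59.776, 1.614, -28.195, 0.013, 0.005, -0.0], 'eef_pos': [0.267, 0.619, 0.23], 'tool_rot': [-0.0, 0.202, 0.979, -0.001], 'contact_force': [-1.256, 0.062, -0.309], 'torque': [-0.031, 0.009, -0.032], 'grasp_force': 0.0, 'gripper_width': 0.999}
```

View pics/top0.png

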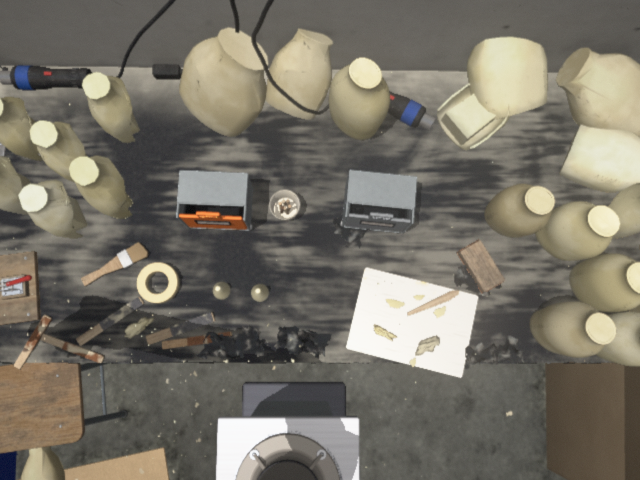

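View pics/side0.png

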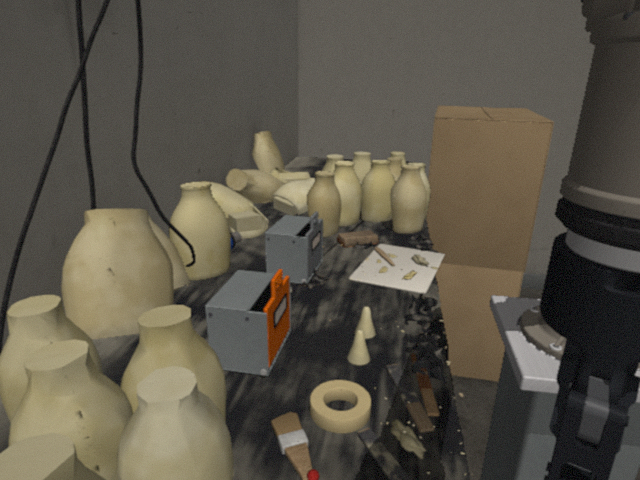

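The top view shows the orange bin at (213,200), the grey bin at (380,200), the tub at (285,205), tape at (158,283) and block at (481,267). The cones are at (221,290) and (260,292), and the target is the right one at (260,292). In the side view the orange tab is at about (280,280) and the target cone is the farther one, at (367,322).

```bash
python3 - <<'E'
from h import *
T=np.load("top.npy");S=np.load("side.npy")
it=cv2.imread("top.png");is_=cv2.imread("side.png")
A=np.concatenate([T.reshape(-1,3),S.reshape(-1,3)]);
def box(P,a,b,c,d,zl,zh):
    m=(P[:,0]>a)&(P[:,0]<b)&(P[:,1]>c)&(P[:,1]<d)&(P[:,2]>zl)&(P[:,2]<zh); return P[m]
for n,(u,v) in dict(cR=(260,292),cL=(221,290),tub=(285,205),roof=(213,185),groof=(380,187),tape=(158,265),block=(481,267)).items(): print(n,np.round(T[v-1:v+2,u-1:u+2].reshape(-1,3).mean(0),3))
for n,P,im in(("top",T,it),("side",S,is_)):
    h=cv2.cvtColor(im,cv2.COLOR_BGR2HSV); m=(h[...,0]>4)&(h[...,0]<16)&(h[...,1]>200)&(h[...,2]>120)
    Q=P[m]; Q=Q[(Q[:,2]>0.01)&(Q[:,0]>.5)]; print(n,len(Q),np.round(np.nanpercentile(Q,[1,50,99],axis=0),3).tolist())
    t=Q[Q[:,2]>.135]; print(" tab",len(t),np.round(np.nanpercentile(t,[2,50,98],axis=0),3).tolist())
    # cone
    c0=T[292,260]; q=P.reshape(-1,3); 
    for zl,zh in((.008,.02),(.02,.04),(.04,.058),(.055,.07)):
        c=box(q,c0[0]-.04,c0[0]+.04,c0[1]-.04,c0[1]+.04,zl,zh); 
        if len(c): print(" cone",zl,len(c),np.round(c.min(0),3),np.round(c.max(0),3))
    # roof
    r=box(q,.55,.8,.12,.36,.120,.134)
    if len(r):
        rc=cv2.minAreaRect((r[:,:2]*1000).astype(np.float32)); print(" roof",rc,np.round(cv2.boxPoints(rc)).tolist(), np.median(r[:,2]))
# front plane fit from side orange
h=cv2.cvtColor(is_,cv2.COLOR_BGR2HSV); m=(h[...,0]>4)&(h[...,0]<16)&(h[...,1]>200)
cv2.imwrite("m.png",m*255)
big=cv2.resize(np.hstack([is_[240:400,180:400],it[150:310,130:350]]),None,fx=1.8,fy=1.8); cv2.imwrite("pics/crop.png",big)
E
```

```text
cR [0.427 0.065 0.056]
cL [0.432 0.153 0.051]
tub [0.638 0.013 0.013]
roof [0.653 0.166 0.13 ]
groof [ 0.653 -0.198  0.128]
tape [0.491 0.303 0.026]
block [ 0.491 -0.446  0.025]
top 0 [nan, nan, nan]
 tab 0 [nan, nan, nan]
 cone 0.008 70 [0.396 0.052 0.008] [0.45 0.09 0.02]
 cone 0.02 74 [0.416 0.056 0.02 ] [0.444 0.084 0.039]
 cone 0.04 42 [0.421 0.062 0.04 ] [0.44  0.08  0.058]
 cone 0.055 31 [0.423 0.063 0.056] [0.436 0.076 0.066]
 roof ((634.3496704101562, 239.4042205810547), (242.25677490234375, 107.06629180908203), 88.00331115722656) [[577.0, 120.0], [684.0, 116.0], [692.0, 359.0], [585.0, 362.0]] 0.1285227513227829
side 275 [[0.58, 0.111, 0.035], [0.584, 0.193, 0.138], [0.59, 0.238, 0.161]]
 tab 149 [[0.58, 0.154, 0.136], [0.583, 0.186, 0.154], [0.589, 0.196, 0.161]]
 cone 0.008 101 [0.414 0.068 0.008] [0.449 0.09  0.02 ]
 cone 0.02 126 [0.419 0.067 0.02 ] [0.445 0.09  0.04 ]
 cone 0.04 84 [0.424 0.066 0.04 ] [0.44  0.082 0.058]
 cone 0.055 16 [0.427 0.066 0.055] [0.437 0.076 0.058]
 roof ((634.1258544921875, 182.7518310546875), (126.02253723144531, 106.8758316040039), 88.09223175048828) [[579.0, 122.0], [685.0, 118.0], [690.0, 244.0], [583.0, 248.0]] 0.12631745919570875
  return np.nanmean(a, axis, out=out, keepdims=keepdims)
[ WARN:0@0.056] global loadsave.cpp:1063 imwrite_ Unsupported depth image for selected encoder is fallbacked to CV_8U.
```

View pics/crop.png

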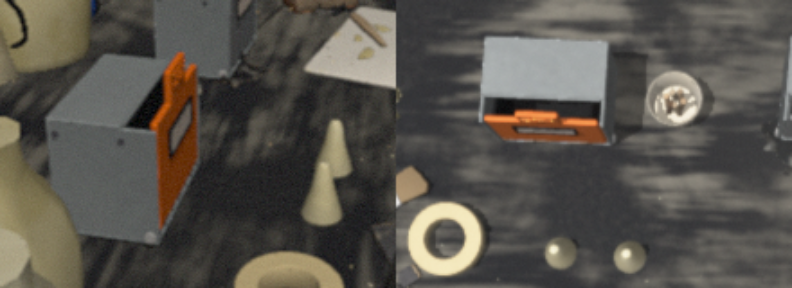

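The crop shows the orange front and tab clearly, with the tab about centred on the bin. The right cone is clear of its neighbour by about 80 mm. Next I refine the bin pose.

```bash
python3 - <<'E'
from h import *
T=np.load("top.npy");S=np.load("side.npy"); is_=cv2.imread("side.png"); it=cv2.imread("top.png")
for n,P in(("top",T),("side",S)):
    q=P.reshape(-1,3); q=q[(q[:,0]>.56)&(q[:,0]<.72)&(q[:,1]>.06)&(q[:,1]<.29)&(q[:,2]>.117)&(q[:,2]<.136)]
    rc=cv2.minAreaRect((q[:,:2]*1000).astype(np.float32)); print(n,len(q),rc,np.round(cv2.boxPoints(rc)).tolist())
    r=q[q[:,0]>.62]; print(np.round(np.percentile(r,[1,99],axis=0),3).tolist())
for n,P,im in(("top",T,it),("side",S,is_)):
    h=cv2.cvtColor(im,cv2.COLOR_BGR2HSV); m=(h[...,0]>3)&(h[...,0]<14)&(h[...,1]>180)&(h[...,2]>90)
    Q=P[m]; Q=Q[(Q[:,2]>0.01)&(Q[:,0]>.54)&(Q[:,0]<.62)&(Q[:,1]>.08)&(Q[:,1]<.27)]
    print(n,len(Q),np.round(np.percentile(Q,[1,50,99],axis=0),3).tolist())
    A=np.c_[Q[:,1]-.18,Q[:,2]-.08,np.ones(len(Q))]
    k=np.ones(len(Q),bool)
    for _ in range(4):
        s=np.linalg.lstsq(A[k],Q[k,0],rcond=None)[0]; k=abs(A@s-Q[:,0])<.004
    print(" x = a*(y-.18)+b*(z-.08)+c",np.round(s,4),k.sum())
    t=Q[Q[:,2]>.142]; 
    if len(t): print(" tab",len(t),np.round(np.percentile(t,[1,50,99],axis=0),3).tolist())
E
```

```text
top 2665 ((631.7314453125, 168.41664123535156), (150.28916931152344, 107.21139526367188), 87.84313201904297) [[575.0, 95.0], [682.0, 91.0], [688.0, 241.0], [581.0, 246.0]]
[[0.621, 0.094, 0.123], [0.685, 0.241, 0.134]]
side 2196 ((633.671630859375, 169.15267944335938), (153.2356719970703, 106.8767318725586), 88.09039306640625) [[578.0, 94.0], [685.0, 91.0], [690.0, 244.0], [583.0, 248.0]]
[[0.621, 0.096, 0.118], [0.687, 0.244, 0.128]]
top 371 [[0.577, 0.104, 0.024], [0.58, 0.167, 0.119], [0.609, 0.231, 0.163]]
 x = a*(y-.18)+b*(z-.08)+c [0.0319 0.0052 0.5796] 328
 tab 45 [[0.577, 0.145, 0.144], [0.58, 0.17, 0.159], [0.586, 0.194, 0.164]]
side 1014 [[0.579, 0.112, 0.021], [0.582, 0.191, 0.097], [0.59, 0.238, 0.16]]
 x = a*(y-.18)+b*(z-.08)+c [0.0386 0.0077 0.5819] 951
 tab 135 [[0.579, 0.151, 0.142], [0.583, 0.184, 0.155], [0.589, 0.196, 0.161]]
```

```bash
python3 -m creep '[[-1,31,-41,4,0,0,0.034],[-1,31,-41,4,0,0,0.034],[-1,31,-41,4,0,0,0.034],[-1,31,-41,4,0,0,0.034],[-1,31,-41,4,0,0,0.034]]'; python3 -m creep '[[-1,31,-41,0,0,0,0.034],[-1,31,-41,0,0,0,0.034],[-1,31,-41,0,0,0,0.034],[-1,31,-41,0,0,0,0.034],[-1,31,-41,0,0,0,0.034]]';python3 -m creep '[[-1,31,-41,0,0,0,0.034],[-1,0,0,0,0,0,0]]'
```

```text
t: 0.72
eef_pos: [0.4228, 0.4132, 0.2511]
tool_rot: [-0.0, 0.118, 0.993, -0.0]
contact_force: [0.6, -0.2, 0.1]
gripper_width: 0.002
grasp_force: 0.0
t: 1.35
eef_pos: [0.5777, 0.2085, 0.251]
tool_rot: [-0.0, 0.033, 0.999, -0.0]
contact_force: [1.1, 1.1, 0.6]
gripper_width: -0.002
grasp_force: 0.0
t: 1.6
eef_pos: [0.6102, 0.163, 0.2509]
tool_rot: [0.0, 0.02, 1.0, -0.001]
contact_force: [0.3, 0.4, -0.6]
gripper_width: -0.004
grasp_force: 0.0
```

```bash
python3 - <<'E'
from h import *
im,P=cloud("wrist"); np.save("w1.npy",P); cv2.imwrite("pics/w1.png",im[...,::-1]); print(np.round(camera_params("wrist")["mount"],3).tolist())
h=cv2.cvtColor(im,cv2.COLOR_RGB2HSV); m=(h[...,0]>3)&(h[...,0]<14)&(h[...,1]>170)&(h[...,2]>80)
Q=P[m]; Q=Q[np.isfinite(Q[:,0])]; print(len(Q))
for a,b in((.02,.08),(.08,.125),(.125,.14),(.145,.158),(.156,.17)):
    t=Q[(Q[:,2]>a)&(Q[:,2]<b)]
    if len(t): print(a,len(t),np.round(np.percentile(t,[2,50,98],axis=0),3).tolist())
E
```

```text
[[0.001, 0.966, 0.259, 0.066], [1.0, -0.001, -0.0, 0.001], [0.0, 0.259, -0.966, -0.142], [0.0, 0.0, 0.0, 1.0]]
2697
0.02 824 [[0.577, 0.108, 0.026], [0.58, 0.168, 0.046], [0.582, 0.233, 0.079]]
0.08 1036 [[0.578, 0.108, 0.083], [0.58, 0.169, 0.112], [0.583, 0.234, 0.125]]
0.125 440 [[0.578, 0.107, 0.125], [0.582, 0.17, 0.127], [0.59, 0.235, 0.137]]
0.145 85 [[0.579, 0.147, 0.146], [0.58, 0.16, 0.156], [0.588, 0.194, 0.158]]
0.156 249 [[0.58, 0.146, 0.157], [0.581, 0.167, 0.159], [0.588, 0.193, 0.161]]
```

View pics/w1.png

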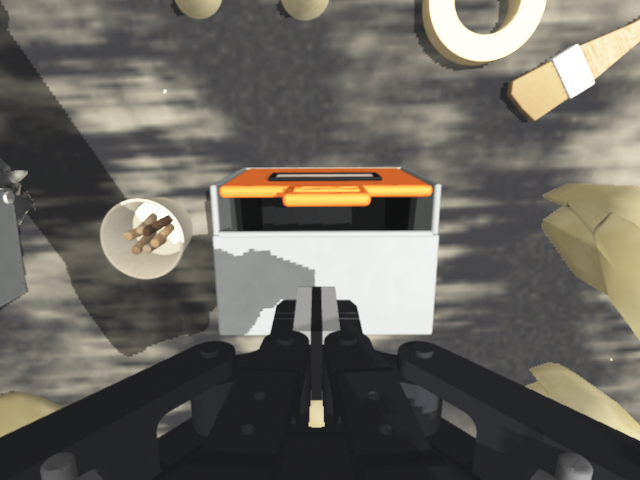

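The wrist view agrees with the earlier fit: tab at (327,197), and the gap and roof below it. Lower the shut fingers behind the tab, then pull.

```bash
python3 -m creep '[[-1,2,7,-50,0,0,0],[-1,0,0,-45,0,0,0],[-1,0,0,-17,0,0,0],[-1,0,0,0,0,0,0]]'; python3 -m creep '[[-1,-8,0,0,0,0,0],[-1,-4,0,0,0,0,0],[-1,-2,0,0,0,0,0],[-1,-2,0,0,0,0,0],[-1,-2,0,0,0,0,0]]'
```

```text
t: 2.15
eef_pos: [0.6092, 0.1766, 0.1387]
tool_rot: [-0.001, 0.016, 1.0, -0.0]
contact_force: [0.6, -0.4, 0.4]
gripper_width: -0.002
grasp_force: 0.0
t: 2.78
eef_pos: [0.5943, 0.1766, 0.1412]
tool_rot: [0.003, 0.017, 1.0, 0.001]
contact_force: [2.8, 1.4, -1.4]
gripper_width: 0.0
grasp_force: 1.5
```

```bash
python3 -m creep '[[-1,-2,0,0,0,0,0],[-1,-2,-1,0,0,0,0],[-1,-2,-1,0,0,0,0],[-1,-2,-1,0,0,0,0],[-1,0,0,0,0,0,0]]'; python3 -m creep '[[-1,-2,-1,0,0,0,0],[-1,-2,-1,0,0,0,0],[-1,-3,0,0,0,0,0],[-1,-3,0,0,0,0,0],[-1,0,0,0,0,0,0]]'
```

```text
t: 3.4
eef_pos: [0.5836, 0.1726, 0.1392]
tool_rot: [-0.0, 0.016, 1.0, -0.0]
contact_force: [0.2, 0.7, 0.5]
gripper_width: -0.0
grasp_force: 0.3
t: 4.03
eef_pos: [0.5734, 0.1707, 0.1391]
tool_rot: [-0.001, 0.016, 1.0, -0.0]
contact_force: [0.6, -0.4, -0.3]
gripper_width: -0.002
grasp_force: 0.0
```

```bash
python3 -m creep '[[-1,-7,0,-1,0,0,0],[-1,-7,0,-2,0,0,0],[-1,-7,0,-3,0,0,0],[-1,-7,0,-3,0,0,0],[-1,-7,0,-3,0,0,0]]'; python3 -m creep '[[-1,-7,0,-4,0,0,0],[-1,-7,0,-4,0,0,0],[-1,-7,0,-4,0,0,0],[-1,0,0,0,0,0,0]]'
python3 - <<'E'
from h import *
im,P=cloud("side"); cv2.imwrite("pics/s1.png",im[...,::-1])
h=cv2.cvtColor(im,cv2.COLOR_RGB2HSV); m=(h[...,0]>3)&(h[...,0]<14)&(h[...,1]>170)&(h[...,2]>80)
Q=P[m]; Q=Q[(Q[:,0]>.4)&(Q[:,0]<.64)&(Q[:,1]>.08)&(Q[:,1]<.27)&(Q[:,2]>.02)]; print(len(Q),np.round(np.percentile(Q,[1,50,99],axis=0),3).tolist())
print(np.polyfit(Q[:,2],Q[:,0],1))
E
```

```text
t: 4.65
eef_pos: [0.5385, 0.1711, 0.1271]
tool_rot: [-0.0, 0.016, 1.0, 0.0]
contact_force: [1.7, 0.1, -0.9]
gripper_width: 0.0
grasp_force: 0.6
t: 5.15
eef_pos: [0.5169, 0.1706, 0.1147]
tool_rot: [-0.001, 0.016, 1.0, -0.0]
contact_force: [0.6, -0.9, 0.8]
gripper_width: -0.004
grasp_force: 0.0
672 [[0.492, 0.117, 0.024], [0.526, 0.205, 0.09], [0.579, 0.241, 0.127]]
[-0.81514199  0.59782962]
```

View pics/s1.png

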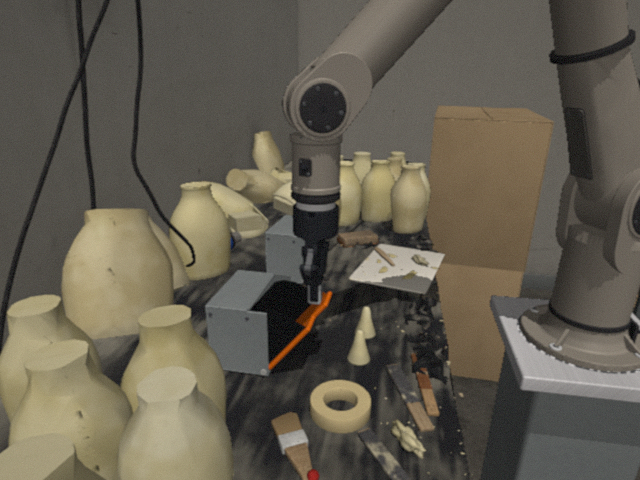

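Bin is at about 0.68 rad and holds. Back off, rise, and go over the cone.

```bash
python3 -m creep '[[-1,10,0,8,0,0,0],[-1,5,0,40,0,0,0],[-1,0,0,45,0,0,0],[0.4,-20,-20,0,0,0,0],[0.4,-40,-40,0,0,0,0]]'; python3 -m creep '[[0.4,-36,-35,-10,0,0,0],[0.4,-5,-5,-15,0,0,0],[0.4,0,0,0,0,0,0]]' 25
python3 - <<'E'
from h import *
im,P=cloud("wrist"); cv2.imwrite("pics/w2.png",im[...,::-1])
q=P.reshape(-1,3); q=q[(abs(q[:,0]-.431)<.04)&(abs(q[:,1]-.071)<.035)]
for a,b in((.004,.012),(.012,.025),(.025,.04),(.04,.052),(.052,.066)):
    t=q[(q[:,2]>a)&(q[:,2]<b)]
    if len(t): print(a,len(t),np.round(np.percentile(t,[2,50,98],axis=0),4).tolist())
E
```

```text
t: 5.82
eef_pos: [0.4749, 0.1117, 0.2099]
tool_rot: [0.002, 0.016, 1.0, 0.001]
contact_force: [0.6, -0.7, 0.2]
gripper_width: 0.418
grasp_force: 0.0
t: 6.2
eef_pos: [0.432, 0.0702, 0.1835]
tool_rot: [-0.0, 0.017, 1.0, -0.0]
contact_force: [0.7, -0.7, 0.3]
gripper_width: 0.7
grasp_force: 0.0
0.004 381 [[0.4118, 0.0519, 0.0042], [0.4192, 0.0719, 0.0081], [0.4461, 0.0899, 0.0118]]
0.012 554 [[0.4146, 0.0552, 0.0123], [0.4213, 0.0718, 0.0183], [0.4427, 0.0873, 0.0247]]
0.025 403 [[0.4187, 0.0589, 0.0254], [0.4231, 0.0716, 0.0304], [0.4379, 0.0836, 0.0393]]
0.04 210 [[0.4216, 0.0623, 0.0401], [0.4242, 0.0716, 0.0459], [0.4337, 0.0803, 0.0517]]
0.052 416 [[0.4239, 0.0641, 0.0525], [0.4299, 0.0711, 0.0568], [0.4373, 0.078, 0.0594]]
```

View pics/w2.png

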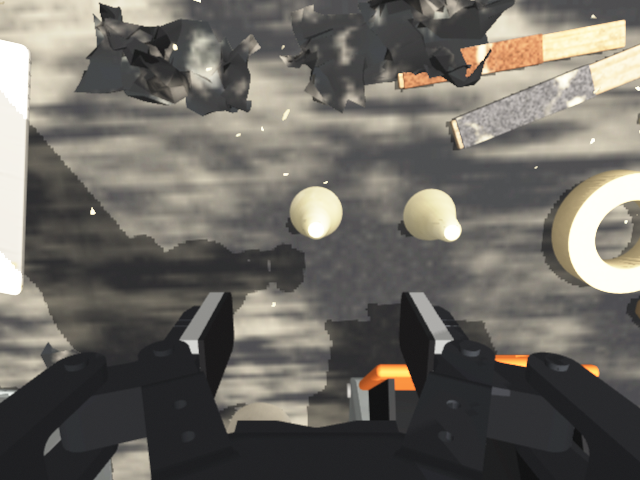

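The target cone (316,210) sits between the open fingers at (0.431, 0.071), and its neighbour (431,215) is clear. Descend and grip.

```bash
python3 -m creep '[[0.4,-1,1,-50,0,0,0],[0.4,0,0,-50,0,0,0],[0.4,0,0,-40,0,0,0],[0.4,0,0,-26,0,0,0],[0.4,0,0,0,0,0,0]]' 25; python3 -m creep '[[-1,0,0,0,0,0,0],[-1,0,0,0,0,0,0],[-1,0,0,0,0,0,0],[-1,0,0,0,0,0,0]]' 25
```

```text
t: 6.88
eef_pos: [0.4314, 0.0725, 0.0163]
tool_rot: [-0.001, 0.016, 1.0, -0.0]
contact_force: [-0.6, 0.3, -0.1]
gripper_width: 0.701
grasp_force: 0.0
t: 7.38
eef_pos: [0.4325, 0.0725, 0.0187]
tool_rot: [0.002, 0.016, 1.0, 0.001]
contact_force: [0.1, 0.5, 6.8]
gripper_width: 0.344
grasp_force: 24.7
```

```bash
python3 -m creep '[[-1,0,0,20,0,0,0],[-1,0,0,50,0,0,0],[-1,0,0,55,0,0,0],[-1,0,0,45,0,0,0],[-1,20,14,0,0,0,0]]' 25; python3 -m creep '[[-1,40,28,0,0,0,0],[-1,45,30,0,0,0,0],[-1,30,20,0,0,0,0],[-1,9,6,0,0,0,0],[-1,0,0,0,0,0,0]]' 25
python3 - <<'E'
from h import *
im,P=cloud("wrist"); cv2.imwrite("pics/w3.png",im[...,::-1])
E
```

```text
t: 8.0
eef_pos: [0.4527, 0.0859, 0.1918]
tool_rot: [0.004, 0.017, 1.0, 0.002]
contact_force: [0.3, 0.8, -0.6]
gripper_width: 0.348
grasp_force: 24.2
t: 8.62
eef_pos: [0.5747, 0.1697, 0.1874]
tool_rot: [-0.0, 0.016, 1.0, -0.0]
contact_force: [0.8, -0.4, -1.3]
gripper_width: 0.348
grasp_force: 24.2
```

View pics/w3.png

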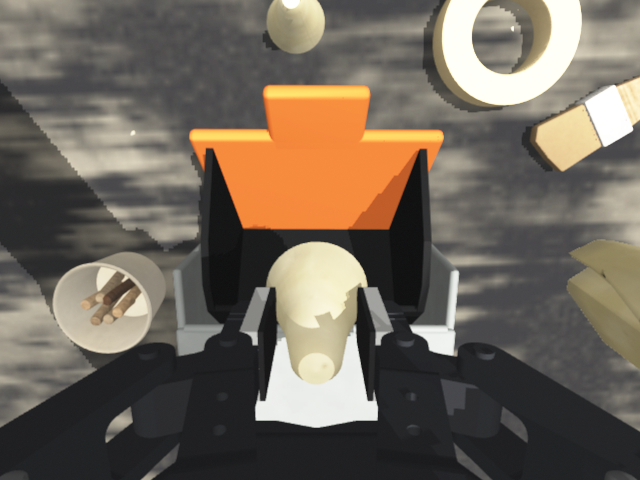

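The cone (316,300) is held upright and centred over the open, tipped bin. Lower it and release.

```bash
python3 -m creep '[[-1,1,0,-40,0,0,0],[-1,0,0,-35,0,0,0],[-1,0,0,-20,0,0,0],[-1,0,0,-10,0,0,0],[-1,0,0,-4,0,0,0]]' 25; python3 -m creep '[[-1,0,0,0,0,0,0],[-0.15,0,0,0,0,0,0],[0.1,0,0,0,0,0,0],[0.1,0,0,0,0,0,0],[0.1,0,0,0,0,0,0]]' 25;  python3 -m creep '[[0.1,0,0,15,0,0,0],[0.1,0,0,40,0,0,0],[0.1,0,0,50,0,0,0],[-1,0,0,20,0,0,0],[-1,0,0,0,0,0,0]]' 25
python3 - <<'E'
from h import *
im,P=cloud("wrist"); cv2.imwrite("pics/w4.png",im[...,::-1])
h=cv2.cvtColor(im,cv2.COLOR_RGB2HSV); m=(h[...,0]>3)&(h[...,0]<14)&(h[...,1]>170)&(h[...,2]>80)
Q=P[m]; Q=Q[np.isfinite(Q[:,0])&(Q[:,0]<.64)&(Q[:,1]<.26)&(Q[:,2]>.02)]; print(np.round(np.percentile(Q,[1,50,99],axis=0),3).tolist(),np.polyfit(Q[:,2],Q[:,0],1))
E
```

```text
t: 9.3
eef_pos: [0.5757, 0.1694, 0.0785]
tool_rot: [-0.0, 0.017, 1.0, -0.0]
contact_force: [0.6, 0.3, 0.0]
gripper_width: 0.345
grasp_force: 24.2
t: 9.93
eef_pos: [0.5761, 0.1699, 0.0784]
tool_rot: [0.0, 0.016, 1.0, 0.0]
contact_force: [-1.0, 0.2, -0.2]
gripper_width: 0.552
grasp_force: 0.0
t: 10.55
eef_pos: [0.5774, 0.1703, 0.206]
tool_rot: [0.002, 0.016, 1.0, 0.001]
contact_force: [0.3, 0.1, -1.0]
gripper_width: 0.129
grasp_force: 0.0
[[0.497, 0.11, 0.023], [0.532, 0.171, 0.082], [0.579, 0.234, 0.125]] [-0.79686138  0.59731802]
```

View pics/w4.png

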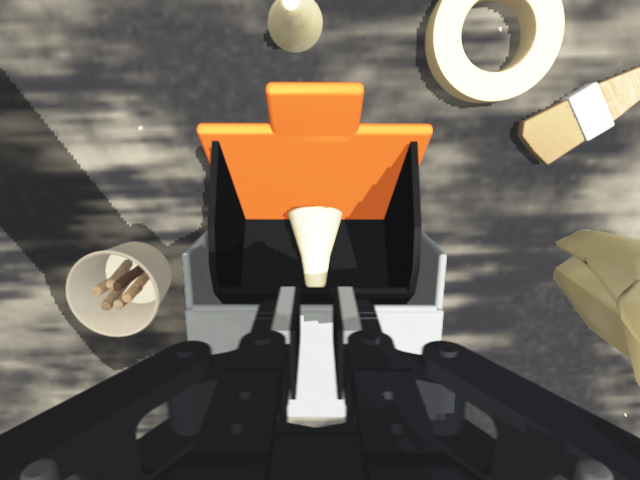

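The cone lies inside the bin at (316,245), with the bin still at about 0.67 rad. Next, go to the front of the tab and push back.

```bash
python3 -m creep '[[-1,-40,0,0,0,0,0],[-1,-50,0,0,0,0,0],[-1,-24,0,-20,0,0,0],[-1,0,0,-50,0,0,0],[-1,0,0,-31,0,0,0]]'; python3 -m creep '[[-1,0,0,0,0,0,0],[-1,8,0,0,0,0,0],[-1,8,0,0,0,0,0],[-1,8,0,1,0,0,0],[-1,8,0,3,0,0,0]]';  python3 -m creep '[[-1,8,0,3,0,0,0],[-1,8,-1,3,0,0,0],[-1,8,0,3,0,0,0],[-1,8,-1,3,0,0,0],[-1,7,0,3,0,0,0]]'
```

```text
t: 11.22
eef_pos: [0.4599, 0.1692, 0.0996]
tool_rot: [-0.002, 0.016, 1.0, -0.001]
contact_force: [0.3, 0.4, 1.5]
gripper_width: -0.002
grasp_force: 0.0
t: 11.85
eef_pos: [0.4945, 0.17, 0.1068]
tool_rot: [-0.0, 0.016, 1.0, 0.0]
contact_force: [-2.6, -0.3, 1.9]
gripper_width: 0.001
grasp_force: 1.4
t: 12.48
eef_pos: [0.5337, 0.1677, 0.1214]
tool_rot: [0.0, 0.017, 1.0, -0.0]
contact_force: [-0.7, -0.0, -1.1]
gripper_width: -0.0
grasp_force: 0.4
```

```bash
python3 -m creep '[[-1,6,0,4,0,0,0],[-1,6,0,4,0,0,0],[-1,4,0,4,0,0,0],[-1,3,0,4,0,0,0],[-1,3,0,2,0,0,0]]'; python3 -m creep '[[-1,2,0,0,0,0,0],[-1,2,0,0,0,0,0],[-1,2,0,0,0,0,0],[-1,2,0,0,0,0,0],[-1,0,0,0,0,0,0]]'
```

```text
t: 13.1
eef_pos: [0.5553, 0.168, 0.1396]
tool_rot: [0.0, 0.016, 1.0, 0.0]
contact_force: [0.0, -0.4, 0.1]
gripper_width: -0.004
grasp_force: 0.3
t: 13.72
eef_pos: [0.5625, 0.1679, 0.1391]
tool_rot: [-0.001, 0.016, 1.0, -0.0]
contact_force: [-3.5, -0.3, 2.2]
gripper_width: 0.002
grasp_force: 2.0
```

```bash
python3 -m creep '[[-1,2,0,0,0,0,0],[-1,1,0,0,0,0,0],[-1,1,0,0,0,0,0],[-1,0,0,0,0,0,0]]'; python3 -m creep '[[-1,1,0,0,0,0,0],[-1,1,0,0,0,0,0],[-1,1,0,0,0,0,0],[-1,0,0,0,0,0,0]]';python3 -m creep '[[-1,1,0,0,0,0,0],[-1,1,0,0,0,0,0],[-1,0,0,0,0,0,0]]'
```

```text
t: 14.22
eef_pos: [0.5662, 0.1679, 0.1392]
tool_rot: [-0.001, 0.016, 1.0, -0.0]
contact_force: [-4.4, -0.2, 2.7]
gripper_width: -0.001
grasp_force: 2.3
t: 14.72
eef_pos: [0.57, 0.1678, 0.1393]
tool_rot: [-0.0, 0.017, 1.0, -0.0]
contact_force: [-3.6, -0.4, 2.3]
gripper_width: 0.0
grasp_force: 1.8
t: 15.1
eef_pos: [0.5701, 0.1678, 0.139]
tool_rot: [-0.002, 0.016, 1.0, -0.0]
contact_force: [-9.2, -0.5, 6.6]
gripper_width: 0.007
grasp_force: 4.8
```

```bash
python3 -m creep '[[-1,1,0,0,0,0,0],[-1,1,0,0,0,0,0],[-1,0,0,0,0,0,0]]';python3 -m creep '[[-1,1,0,0,0,0,0],[-1,1,0,0,0,0,0],[-1,0,0,0,0,0,0]]'
```

```text
t: 15.48
eef_pos: [0.5702, 0.1679, 0.1389]
tool_rot: [-0.004, 0.016, 1.0, -0.001]
contact_force: [-15.3, -1.9, 11.9]
gripper_width: -0.002
grasp_force: 7.8
t: 15.85
eef_pos: [0.5703, 0.1679, 0.1386]
tool_rot: [-0.006, 0.016, 1.0, -0.001]
contact_force: [-20.4, -1.7, 15.5]
gripper_width: -0.0
grasp_force: 10.7
```

It is rigid at 20 N, so it is at the stop. Back off, clear away and verify.

```bash
python3 -m creep '[[-1,-8,0,0,0,0,0],[-1,-20,0,0,0,0,0],[-1,-40,0,20,0,0,0],[-1,10,0,50,0,0,0],[-1,40,0,50,0,0,0]]'; python3 -m creep '[[-1,25,0,40,0,0,0],[-1,0,0,0,0,0,0],[-1,0,0,0,0,0,0]]'
python3 - <<'E'
from h import *
for n in("wrist","side"):
    im,P=cloud(n)
    if n=="wrist": cv2.imwrite("pics/w5.png",im[...,::-1])
    h=cv2.cvtColor(im,cv2.COLOR_RGB2HSV); m=(h[...,0]>3)&(h[...,0]<14)&(h[...,1]>170)&(h[...,2]>80)
    Q=P[m]; Q=Q[np.isfinite(Q[:,0])&(Q[:,0]>.54)&(Q[:,0]<.62)&(Q[:,1]>.08)&(Q[:,1]<.26)&(Q[:,2]>.02)]
    A=np.c_[Q[:,1]-.17,Q[:,2]-.08,np.ones(len(Q))]; k=np.ones(len(Q),bool)
    for _ in range(4):
        s=np.linalg.lstsq(A[k],Q[k,0],rcond=None)[0]; k=abs(A@s-Q[:,0])<.004
    t=Q[Q[:,2]>.142]; print(n,np.round(s,4),np.round(np.percentile(t,[2,50,98],axis=0),4).tolist())
E
```

```text
t: 16.48
eef_pos: [0.5566, 0.1685, 0.2597]
tool_rot: [0.0, 0.015, 1.0, 0.0]
contact_force: [2.2, 1.0, 0.1]
gripper_width: 0.003
grasp_force: 0.0
t: 16.85
eef_pos: [0.582, 0.1679, 0.2974]
tool_rot: [-0.0, 0.016, 1.0, -0.0]
contact_force: [0.6, -0.6, -0.3]
gripper_width: -0.0
grasp_force: 0.0
wrist [0.0348 0.0006 0.5799] [[0.5781, 0.1467, 0.1431], [0.58, 0.1714, 0.157], [0.5874, 0.195, 0.1609]]
side [0.0397 0.0057 0.5813] [[0.5792, 0.1538, 0.1429], [0.5821, 0.1816, 0.1548], [0.5889, 0.1954, 0.161]]
```

View pics/w5.png

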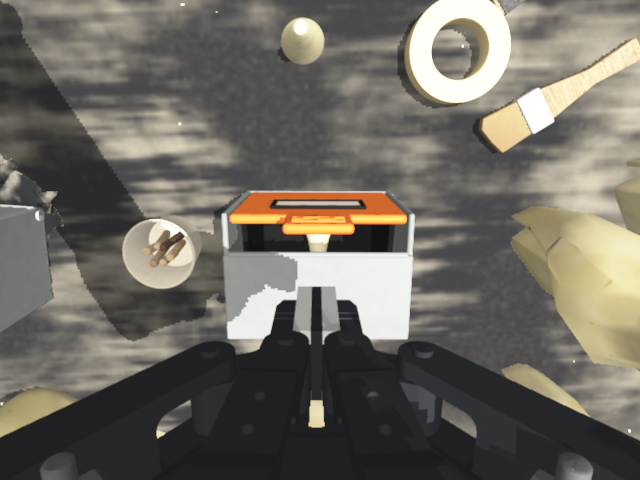

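The bin front matches its original shut plane, with slope about 0 and the tab back at x = 0.580. The cone is visible inside at (318,241), and nothing else has moved. Handing in.

```bash
python3 -c "
from station import *
print(hand_in())"
```

```text
the job is handed in; nothing more can be done
None
```

I tipped the orange bin to about 0.67 rad, released the cone inside it from low down, and pushed the bin home with about 20–26 N at the tab. The last images show it shut with the cone inside, and I handed the job in at about 17 s of the 66 s (no verdict was returned).

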